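Scrub out a wash-up pot in its holder block

TASK

Put the oblong white pot upright into the pocket of the wooden holder block: lower it in, without dropping it, until it sits fully home, flat and square, and let go of it. Then take the long brush from its forked stand and scrub the inside of the pot: push the brush down to the bottom three times, between pushes drawing its lower end back up past half the pot's depth. Hang the brush back on the fork by its collar, hanging straight and still, leave the pot seated in the block, and do not disturb the tin, the round beaker or the wooden stamp.

Things in the scene. Friction and masses are not known exactly. Their poses are not given: they have to be found in the camera images.
- pot: Oblong, straight-walled, open-topped white ceramic pot, loose and standing upright: outside 70 mm along its x, 52 mm along its y, 95 mm tall; walls and bottom 3 mm thick (opening 64 x 46 mm). About 160 g. Origin: centre of its underside, z up. It looks the same after a half turn. Can be gripped from above across its 52 mm width (along its y).
- pot_floor (a point): Centre of the pot's inner floor, 3 mm above its underside; axes as the pot's. The rim is 92 mm above this point.
- holder: Fixed pale wood block, 120 mm along its x, 100 mm along its y, 22 mm tall, with one rectangular pocket in its top, 74 mm along x by 56 mm along y, 14 mm deep, its mouth slightly chamfered. Origin: centre of its underside, z up.
- pocket (a point): Centre of the pocket's flat floor, 8 mm above the table; axes as the block's. A pot fully home has its underside here.
- stand: Fixed brush stand: dark base plate 130 x 100 x 10 mm, steel post at x = +52 mm, and on top a flat fork of two prongs (10 mm thick, 11 mm wide, tops 165 mm above the table). Its slot, 20 mm wide, runs from x = +20 mm (closed) to x = -38 mm (open, towards the stand's -x); each prong end has a lip 5 mm high. Origin: under the slot at table level, z up.
- fork (a point): Point in the slot's middle at the height of the prong tops, 165 mm above the stand's origin; axes as the stand's (slot opens to -x). The hanging brush's collar underside rests here.
- brush: Loose brush, 205 mm long, 100 g, hanging head down in the fork. Origin: lower end of the head; z up the handle. Head 41 mm across the bristles (firm core 34), 60 mm long; stem 12 mm across from 60 to 125 mm; collar 36 mm across, 125 to 131 mm; square handle 18 x 18 mm (sides along x and y), 131 to 205 mm. The head does not pass the slot: lift over the lips, slide out.
- brush_tip (a point): Centre of the lower end of the brush head (the brush's origin).
- brush_collar (a point): Centre of the underside of the brush's collar, 125 mm above its lower end.
- brush_grip (a point): Point on the axis of the brush's handle, 172 mm above its lower end: a good place to grip from above.
- tin: Bystander: closed round paint tin, 66 mm across, 100 mm tall, loose. Origin: centre of its underside.
- beaker: Bystander: empty round white beaker, 72 mm across the rim, 85 mm tall, loose. Origin: centre of its underside.
- stamp: Bystander: small wooden printing stamp, 60 x 45 mm, 34 mm tall with its knob, loose. Origin: centre of its underside.
Mind the look-alikes: they are no part of the job. What is shaped like the holder but orange or yellow is not meant.

How it is judged:
By the outcome, as a careful person would: the job done as asked, in the order asked, and still so for the second after the job is handed in, with the robot touching nothing.
It also fails if it takes over 72 s, if anything falls off the work surface, if the arm or the gripper's body presses on something with over 40 N, if the wrist force passes 120 N, or if a joint passes its speed limit or range.

ROBOT

A 6-joint arm with a two-finger parallel gripper is mounted at the origin on the work surface. World frame = base frame: x ahead of the robot, y to its left, z up, the work surface at z = 0. Lengths are in mm, angles in rad, forces in N, time in s.
With the tool pointing down it reaches from about 350 to 775 mm from the base axis. Payload 7.3 kg.
Tool frame: the origin (TCP) lies at the very end of the fingers, on their centre line; the grasp point (between the pads) lies 19 mm behind it; x points along the fingers, y is the direction in which the jaws open and shut, and the axes are right-handed (so a half turn about x gives the same grasp; the last joint's range is limited). The gripper opens to 92 mm and grips with 3 to 60 N. Pads are 19 mm wide; open, the fingers measure 130 mm over their backs; the gripper's body (75 mm by 190 mm) begins 47 mm behind the grasp point.
Start: joints at [-1.292, 0.342, 1.524, -0, 1.275, -0.146], TCP at [216.397, -478.349, 226.741] pointing down, gripper open.
Joint ranges: [-2.53, 2.53], [-0.77, 2.02], [0.04, 2.7], [-1, 4.14], [0.28, 2.66], [-3.11, 3.11]. Speed limits (rad/s): [2.57, 2.57, 3.14, 3.14, 3.14, 3.14].

INTERFACE

Orientations are given as [roll, pitch, yaw] about the fixed x, y, z axes, in that order (R = Rz(yaw) Ry(pitch) Rx(roll)).
In Python, from plant import bot gives the robot as it stands.
- The arm moves only by the tool step_arm, never from a script. Its argument "targets" is a list that holds one entry, the list of rows, each a list of 4 numbers: the shift along the tool's x, y, z in m, then the turn about the tool's x in degrees. A call has exactly 5 rows; each row is the pose to reach, as a shift and turn from the pose measured when the call began, along the tool's axes at that moment; what a row does not reach only later rows make up. A row lasts 1/12 s, in which the tool goes at most 41.7 mm and 7.16 degrees, less where a joint would pass 70% of its speed; a pose out of reach is approached as far as the arm can. A call with a gripper value outside its range is refused whole. "jaw" is the closure, from 0 (fully open) to 1 (shut), set as the call begins (left out, the last holds). The fingers move at their own pace and stop on an object; the grip force is fixed at half the most. Time passes only in rows, so rows that repeat a pose let the fingers close, or fill a call up. It gives the time, the measured TCP pose, the force and the opening at its end, in the units of the state.
- bot.get_obs(): the state, without advancing time (a new reading comes with each control period).
- bot.capture(name): name is "scene" or "top"; returns a dict with "color" (420x560x3 uint8, red, green, blue), "depth" (420x560 float32, mm along the optical axis (not along the pixel's ray), 0 where there is no reading), "fov_y" (degrees; the focal length in pixels is half the picture's height over the tangent of half this angle, whatever the lens; pixels are square), "cx", "cy" (the principal point, pixels), "rvec" (rotation vector, rad) and "tvec" (3), from world to camera coordinates, as OpenCV has them. Camera axes: x right, y down, z forward; pixel columns grow to the right and rows downward; lengths in mm; the calibration is good to about 2 mm. A picture is of the moment at which its call begins.
- bot.close_job(): hands the job in, once; it reports no verdict.
The state is a dict: "time": time; "joint_positions": joint angles; "dq": joint speeds; "tau": joint torques, N m; "tool_pos": TCP position; "tcp_rot": TCP orientation; "contact_force": force on the tool from outside, world axes, zero at the start; "moment": the same for the moment, N m; "grip_width": finger opening in mm.
Only numpy, scipy, OpenCV 4.12 (cv2) and the standard library are available. Lean on these libraries where they do the work, as an engineer would, in place of code of your own. Each camera call takes 0.05 s, during which the arm holds its last target. There are 200 camera calls.

## Working session

There is one attempt and no reset: what is moved stays moved. The work goes in short steps, Python scripts to look and compute and a tool call to move; the robot and the scene stay as the last step left them, time stands still between calls to the robot, and variables do not carry over. Pictures are saved under pics/ and viewed, about 8 in all and at most 12, crops included, and the job is handed in when it is done.

Besides the shell and the picture viewer there is one more tool, called after "Emit:" by a JSON object that holds its "op" and its "data", one argument or row to a line. step_arm: Moves the arm, as the interface text tells. Its arguments: {"type":"object","properties":{"targets":{"type":"array","items":{"type":"array","items":{"type":"array","items":{"type":"number"}}}},"jaw":{"type":"number"}},"required":["targets"]}

```bash
mkdir -p pics; cat > h.py <<'E'
import numpy as np, cv2
from plant import bot
def cap(n):
    c=bot.capture(n); c['f']=c['color'].shape[0]/2/np.tan(np.radians(c['fov_y'])/2)
    c['R']=cv2.Rodrigues(np.array(c['rvec'],float))[0]; c['t']=np.array(c['tvec'],float).ravel(); return c
def cloud(c):
    d=c['depth']; v,u=np.mgrid[:d.shape[0],:d.shape[1]]
    p=np.stack([(u-c['cx'])/c['f']*d,(v-c['cy'])/c['f']*d,d],-1)
    w=(p-c['t'])@c['R']; w[d==0]=np.nan; return w
def ray(c,u,v,z):
    r=np.array([(u-c['cx'])/c['f'],(v-c['cy'])/c['f'],1])@c['R']; o=-c['R'].T@c['t']
    return o+r*(z-o[2])/r[2]
def proj(c,p):
    q=c['R']@np.array(p,float)+c['t']; return q[0]/q[2]*c['f']+c['cx'],q[1]/q[2]*c['f']+c['cy']
def save(c,n,box=None,s=1):
    im=c['color'][:,:,::-1]
    if box: im=im[box[1]:box[3],box[0]:box[2]]
    cv2.imwrite('pics/'+n,cv2.resize(im,None,fx=s,fy=s,interpolation=cv2.INTER_CUBIC))
E
python3 - <<'E'
from h import *
for n in('scene','top'):
    c=cap(n); save(c,n+'0.png',s=1.4); print(n,-c['R'].T@c['t'],c['fov_y'],c['cx'],c['cy'],c['R'].round(2).tolist(),(c['depth']==0).mean())
o=bot.get_obs();print(o)
E
```

```text
scene [1141.4493782   433.05664793  619.98189189] 57.91627476327686 279.90809096167453 211.79948722413548 [[-0.62, 0.79, -0.02], [0.43, 0.31, -0.84], [-0.66, -0.53, -0.53]] 0.004179421768707483
top [ 507.03984664  -14.81702282 1000.8616075 ] 56.896240045478294 284.4324525199198 214.13827871451096 [[-0.0, -1.0, 0.01], [-1.0, 0.0, -0.08], [0.08, -0.01, -1.0]] 0.003920068027210884
{'time': 0.1, 'joint_positions': array([-1.29196950e+00,  3.42652813e-01,  1.52489885e+00, -1.16434374e-05,
        1.27540967e+00, -1.45997313e-01]), 'dq': array([ 3.61231034e-04, -1.81948937e-03, -1.66020172e-03,  5.43366024e-05,
        8.13250929e-05, -1.07351482e-03]), 'tau': array([ 1.49335719e-03, -4.32005775e+01, -2.44693583e+01,  7.18505052e-02,
        5.26183890e-02, -5.86485953e-05]), 'tool_pos': array([ 216.30345075, -477.9787887 ,  226.12248645]), 'tcp_rot': array([-1.70865863,  1.5694276 ,  1.85776157]), 'contact_force': array([0.70385918, 0.48928249, 0.43433952]), 'moment': array([ 0.04114259, -0.03211757,  0.02116215]), 'grip_width': 91.86488757594847}
```

View pics/scene0.png

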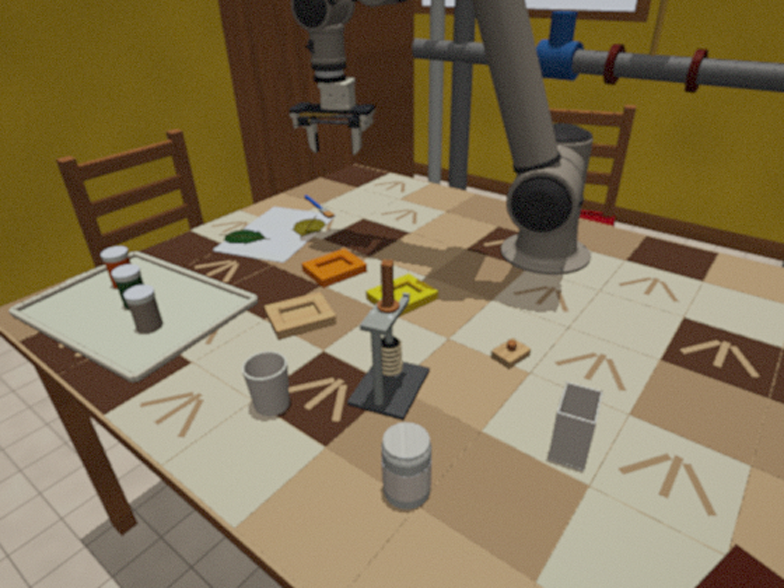

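View pics/top0.png

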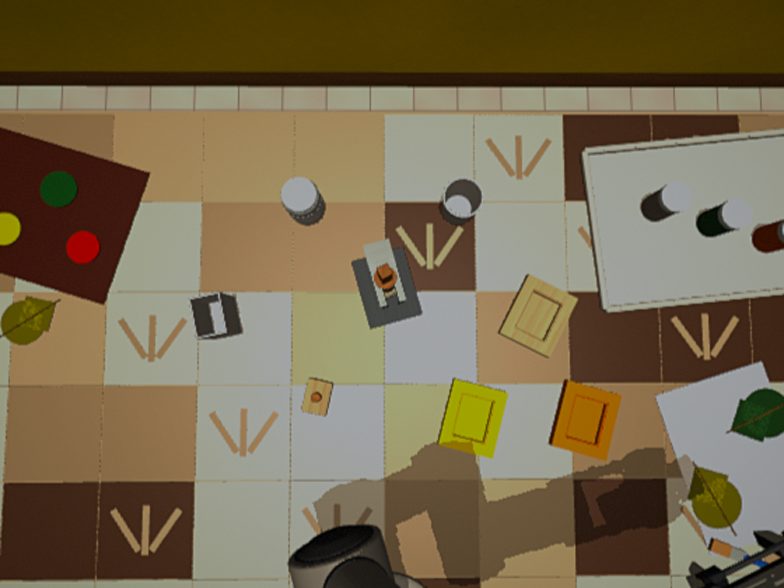

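The top picture, at 1.4 times scale, shows these objects:
- **Pot:** oblong, at (216,316).
- **Stand and brush:** at (387,284), with the slot opening downwards in the picture (towards the robot).
- **Bystanders:** tin (303,200), beaker (460,200), stamp (317,397).
- **Holder candidates:** pale wood (538,316), yellow (472,418), orange (585,420). The pale wood one fits the description. I'll confirm it in a crop.

```bash
cat > m.py <<'E'
from h import *
c=cap('top'); w=cloud(c); b=(135,180,425,270)
save(c,'crop1.png',b,2.7)
def comp(zlo,zhi,box,nm):
    x0,y0,x1,y1=box; m=np.zeros(w.shape[:2],np.uint8); z=w[...,2]
    m[y0:y1,x0:x1]=((z>zlo)&(z<zhi))[y0:y1,x0:x1]
    p=w[m>0]; 
    r=cv2.minAreaRect(p[:,:2].astype(np.float32)); print(nm,len(p),'z',np.median(p[:,2]).round(1),'rect',np.round(r[0],1),np.round(r[1],1),round(r[2],1),'med',np.median(p[:,:2],0).round(1))
comp(88,103,(130,200,180,250),'pot')
comp(17,27,(350,190,420,260),'holder')
comp(5,15,(245,160,310,240),'base')
comp(155,169,(245,160,310,240),'fork')
comp(185,300,(245,160,310,240),'handle')
comp(170,180,(245,160,310,240),'collar')
comp(80,120,(195,120,235,162),'tin'); comp(70,100,(310,120,350,165),'beaker'); comp(8,50,(210,265,245,300),'stamp')
E
python3 m.py
```

```text
pot 192 z 94.0 rect [557.7 292.2] [70.9 53.1] 11.9 med [557.6 291.9]
holder 1254 z 22.1 rect [ 559.1 -280.7] [101.1 121.3] 63.3 med [ 559.5 -281.2]
base 1304 z 10.1 rect [628.   -7.8] [209.8 161.3] 2.3 med [594.4 -10.4]
fork 535 z 165.4 rect [618.9  -3. ] [100.1  41.8] 15.8 med [637.6   1.8]
handle 119 z 244.4 rect [610.5  -4.3] [18.2 17.9] 30.0 med [607.5  -5.2]
collar 102 z 171.6 rect [604.9  -6.4] [71.  40.2] 15.9 med [602.   -4.8]
tin 599 z 100.0 rect [759.4 141.2] [61.4 61.5] 84.0 med [757.9 140.1]
beaker 237 z 83.7 rect [ 760.  -137.9] [70.4 69.8] 89.2 med [ 770.1 -140.4]
stamp 447 z 18.4 rect [414.9 119.9] [45.1 59.9] 77.5 med [415.7 119.7]
```

View pics/crop1.png

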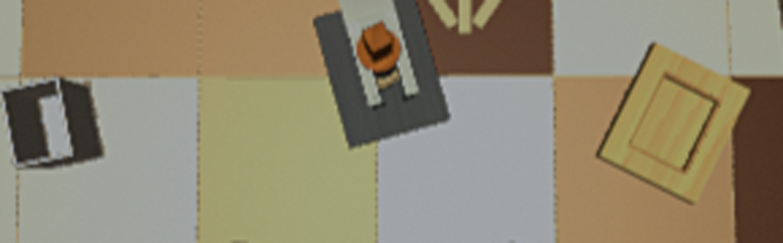

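```bash
cat >> h.py <<'E'
from scipy.spatial.transform import Rotation as Ro
def goal(x,y,z,yaw,o=None):
    "tool-frame shift (m) and turn (deg) to TCP x,y,z with jaw axis at yaw (deg, mod 180)"
    o=o or bot.get_obs(); R=Ro.from_euler('xyz',o['tcp_rot']).as_matrix()
    d=R.T@(np.array([x,y,z])-o['tool_pos'])/1000
    cur=np.degrees(np.arctan2(R[1,1],R[0,1])); dy=(yaw-cur+90)%180-90
    s=np.sign(R[2,0])
    print('t',round(o['time'],2),'pos',o['tool_pos'].round(1),'jaw yaw',round(cur,2),'xdir',R[:,0].round(3),'F',o['contact_force'].round(1),'w',round(o['grip_width'],1),'q',o['joint_positions'].round(2))
    print('  shift',d.round(4),'turn',round(s*dy,2))
E
python3 - <<'E'
from h import *
goal(557.7,292.2,260,101.9); goal(557.7,292.2,50,101.9)
c=cap('top'); w=cloud(c); s=w[150:250,245:310].reshape(-1,3)
p=s[s[:,2]>238]; r=cv2.minAreaRect(p[:,:2].astype(np.float32)); print(len(p),r,p[:,:2].mean(0))
p=s[(s[:,2]>168.5)&(s[:,2]<174)]; p=p[np.hypot(p[:,0]-607,p[:,1]+6)<24];print(len(p),cv2.minEnclosingCircle(p[:,:2].astype(np.float32)))
E
```

```text
t 0.15 pos [ 216.3 -478.   226.2] jaw yaw -65.66 xdir [-0.     0.001 -1.   ] F [-0.2  0.7 -0.1] w 92.0 q [-1.29  0.34  1.52 -0.    1.28 -0.15]
  shift [-0.033  -0.5611 -0.6285] turn 12.44
t 0.15 pos [ 216.3 -478.   226.2] jaw yaw -65.66 xdir [-0.     0.001 -1.   ] F [-0.2  0.7 -0.1] w 92.0 q [-1.29  0.34  1.52 -0.    1.28 -0.15]
  shift [ 0.177  -0.5608 -0.6285] turn 12.44
85 ((610.40576171875, -4.225456237792969), (17.634597778320312, 17.998432159423828), 32.1915168762207) [610.17493579  -4.44582314]
97 ((606.3372802734375, -2.5025081634521484), 21.892454147338867)
```

Emit:
{"op": "step_arm", "data": {
  "targets": [
    [[-0.003,-0.025,-0.028,0],[-0.006,-0.05,-0.056,0],[-0.009,-0.075,-0.084,0],[-0.012,-0.1,-0.112,0],[-0.015,-0.125,-0.14,0]]
  ],
  "jaw": 0
}}

```text
time: 0.62
tool_pos: [292.6, -304.8, 241.4]
tcp_rot: [-1.724, 1.57, 1.842]
contact_force: [0.7, 0.4, -0.2]
grip_width: 91.8
```

Emit:
{"op": "step_arm", "data": {
  "targets": [
    [[-0.003,-0.025,-0.028,0],[-0.006,-0.05,-0.056,0],[-0.009,-0.075,-0.084,0],[-0.012,-0.1,-0.112,0],[-0.015,-0.125,-0.14,0]]
  ]
}}

```text
time: 1.03
tool_pos: [369.0, -131.5, 256.9]
tcp_rot: [-2.075, 1.57, 1.491]
contact_force: [0.7, -0.9, 0.3]
grip_width: 91.9
```

Emit:
{"op": "step_arm", "data": {
  "targets": [
    [[-0.003,-0.025,-0.028,0],[-0.006,-0.05,-0.056,0],[-0.009,-0.075,-0.084,0],[-0.009,-0.1,-0.112,0],[-0.009,-0.125,-0.14,0]]
  ]
}}

```text
time: 1.45
tool_pos: [445.6, 42.0, 266.3]
tcp_rot: [-2.659, 1.57, 0.907]
contact_force: [0.8, 0.2, 0.2]
grip_width: 91.7
```

Emit:
{"op": "step_arm", "data": {
  "targets": [
    [[0,-0.025,-0.028,0],[0,-0.05,-0.056,0],[0,-0.075,-0.084,0],[0,-0.1,-0.112,0],[0,-0.125,-0.14,0]]
  ]
}}

```text
time: 1.87
tool_pos: [522.0, 215.5, 266.2]
tcp_rot: [-2.414, 1.57, 1.152]
contact_force: [0.4, -0.7, -0.0]
grip_width: 91.5
```

Tracking is precise, so I'll work out the rest of the approach.

```bash
python3 - <<'E'
from h import *
goal(557.7,292.2,140,101.9)
E
```

```text
t 1.87 pos [522.  215.5 266.2] jaw yaw -65.69 xdir [ 0.     0.001 -1.   ] F [ 0.4 -0.7 -0. ] w 91.5 q [0.26 0.39 1.34 0.   1.41 1.4 ]
  shift [ 0.1263 -0.0551 -0.0641] turn 12.41
```

Emit:
{"op": "step_arm", "data": {
  "targets": [
    [[0.02,-0.015,-0.018,4],[0.05,-0.03,-0.036,8],[0.08,-0.045,-0.052,12.4],[0.105,-0.0551,-0.0641,12.4],[0.1263,-0.0551,-0.0641,12.4]]
  ]
}}

```text
time: 2.28
tool_pos: [557.6, 294.6, 137.0]
tcp_rot: [-0.731, 1.569, 2.62]
contact_force: [-0.3, -1.4, 0.3]
grip_width: 91.4
```

```bash
python3 - <<'E'
from h import *
goal(557.7,292.2,50,101.9)
c=cap('scene'); save(c,'g1.png',(360,200,480,360),4)
w=cloud(c);p=w[260:345,380:440].reshape(-1,3);p=p[(p[:,2]>85)&(p[:,2]<100)]
r=cv2.minAreaRect(p[:,:2].astype(np.float32));print(len(p),r)
E
```

```text
t 2.28 pos [557.6 294.6 137. ] jaw yaw -77.98 xdir [-0.001  0.001 -1.   ] F [-0.3 -1.4  0.3] w 91.4 q [0.36 0.61 1.34 0.   1.2  1.72]
  shift [0.087  0.0025 0.0003] turn 0.12
383 ((557.6966552734375, 291.55267333984375), (72.68350982666016, 51.832767486572266), 12.14948844909668)
```

View pics/g1.png

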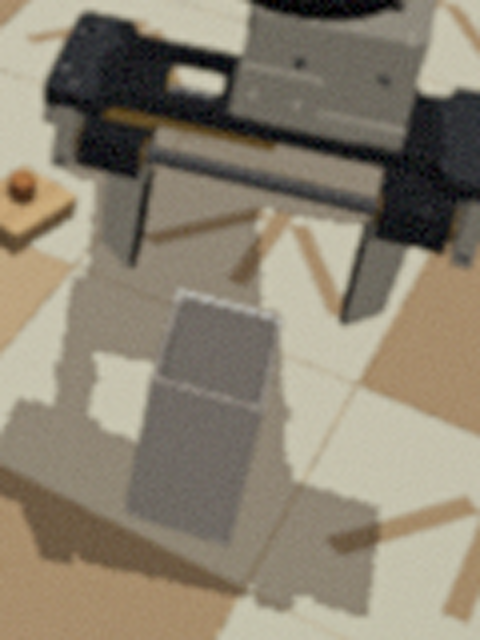

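The crop shows the open gripper above the pot, with a finger on either side of its 52 mm width (rim at about (215,350) in the crop). The two views agree to 1 mm. I'll go down and grip.

Emit:
{"op": "step_arm", "data": {
  "targets": [
    [[0.025,0.0025,0,0],[0.05,0.0025,0,0],[0.072,0.0025,0,0],[0.084,0.0025,0,0],[0.087,0.0025,0,0]]
  ]
}}

```text
time: 2.75
tool_pos: [553.7, 289.1, 43.9]
tcp_rot: [0.106, 1.558, -2.826]
contact_force: [-0.6, 1.0, 1.4]
grip_width: 91.6
```

Emit:
{"op": "step_arm", "data": {
  "targets": [
    [[0,0,0,0],[0,0,0,0],[0,0,0,0],[0,0,0,0],[0,0,0,0]]
  ],
  "jaw": 1
}}

```text
time: 3.17
tool_pos: [554.3, 289.4, 45.0]
tcp_rot: [0.1, 1.56, -2.832]
contact_force: [0.1, -0.2, -0.5]
grip_width: 63.0
```

Emit:
{"op": "step_arm", "data": {
  "targets": [
    [[0,0,0,0],[0,0,0,0],[0,0,0,0],[0,0,0,0],[0,0,0,0]]
  ]
}}

```text
time: 3.58
tool_pos: [554.6, 289.7, 45.7]
tcp_rot: [0.074, 1.561, -2.858]
contact_force: [-0.8, 0.7, 5.9]
grip_width: 51.9
```

Emit:
{"op": "step_arm", "data": {
  "targets": [
    [[-0.005,0,0,0],[-0.015,0,0,0],[-0.03,0,0,0],[-0.045,0,0,0],[-0.055,0,0,0]]
  ]
}}

```text
time: 4.0
tool_pos: [555.7, 289.9, 102.6]
tcp_rot: [0.084, 1.563, -2.848]
contact_force: [1.1, -1.1, -0.8]
grip_width: 51.8
```

```bash
python3 - <<'E'
from h import *
c=cap('scene'); w=cloud(c);p=w[200:345,370:450].reshape(-1,3);p=p[(p[:,2]>135)&(p[:,2]<156)&(np.hypot(p[:,0]-557,p[:,1]-292)<50)]
r=cv2.minAreaRect(p[:,:2].astype(np.float32));print(len(p),r)
goal(420,0,130,-116.7)
E
```

```text
632 ((559.68408203125, 289.1561279296875), (73.21826171875, 89.84786987304688), 14.407588958740234)
t 4.05 pos [556.6 290.3 104.4] jaw yaw -78.0 xdir [-0.005 -0.001 -1.   ] F [0.4 0.3 0.7] w 52.2 q [0.36 0.64 1.38 0.   1.13 1.72]
  shift [-0.0246  0.2555  0.1941] turn 38.7
```

Emit:
{"op": "step_arm", "data": {
  "targets": [
    [[-0.002,0.015,0.012,0],[-0.006,0.04,0.03,0],[-0.01,0.068,0.051,0],[-0.015,0.096,0.073,0],[-0.02,0.124,0.095,0]]
  ]
}}

```text
time: 4.47
tool_pos: [488.3, 148.0, 124.7]
tcp_rot: [0.056, 1.565, -2.876]
contact_force: [1.0, 1.1, -1.4]
grip_width: 52.1
```

Emit:
{"op": "step_arm", "data": {
  "targets": [
    [[-0.002,0.028,0.021,0],[-0.004,0.056,0.042,0],[-0.006,0.085,0.062,0],[-0.006,0.114,0.08,0],[-0.006,0.143,0.09,0]]
  ]
}}

```text
time: 4.88
tool_pos: [428.0, -11.8, 131.3]
tcp_rot: [-0.006, 1.564, -2.938]
contact_force: [0.6, 0.7, -1.7]
grip_width: 52.0
```

Emit:
{"op": "step_arm", "data": {
  "targets": [
    [[0,0.029,0,0],[0,0.058,-0.006,0],[0,0.087,-0.015,0],[0,0.114,-0.026,0],[0,0.13,-0.035,0]]
  ]
}}

```text
time: 5.3
tool_pos: [490.3, -134.4, 131.1]
tcp_rot: [0.171, 1.564, -2.762]
contact_force: [-0.5, -0.3, -1.3]
grip_width: 51.9
```

```bash
python3 - <<'E'
from h import *
goal(556,-279.5,120,-116.7)
E
```

```text
t 5.3 pos [ 490.3 -134.4  131.1] jaw yaw -78.06 xdir [-0.006 -0.002 -1.   ] F [-0.5 -0.3 -1.3] w 51.9 q [-0.42  0.42  1.7  -0.01  1.03  0.95]
  shift [ 0.011   0.1555 -0.0344] turn 38.64
```

Emit:
{"op": "step_arm", "data": {
  "targets": [
    [[0,0.025,-0.005,4],[0,0.055,-0.012,10],[0.004,0.085,-0.018,16],[0.008,0.115,-0.025,22],[0.011,0.14,-0.032,28]]
  ]
}}

```text
time: 5.72
tool_pos: [550.6, -266.8, 119.4]
tcp_rot: [0.647, 1.564, -2.78]
contact_force: [0.9, 0.5, -1.3]
grip_width: 51.8
```

```bash
python3 - <<'E'
from h import *
goal(556,-279.2,110,-116.7)
E
```

```text
t 5.72 pos [ 550.6 -266.8  119.4] jaw yaw -106.4 xdir [-0.007 -0.002 -1.   ] F [ 0.9  0.5 -1.3] w 51.8 q [-0.57  0.6   1.41 -0.01  1.13  1.29]
  shift [ 0.0094  0.0103 -0.0087] turn 10.3
```

Emit:
{"op": "step_arm", "data": {
  "targets": [
    [[0.002,0.004,-0.003,4],[0.005,0.008,-0.006,8],[0.009,0.01,-0.008,10.3],[0.009,0.0103,-0.0087,10.3],[0.0094,0.0103,-0.0087,10.3]]
  ]
}}

```text
time: 6.13
tool_pos: [555.7, -279.2, 109.6]
tcp_rot: [0.718, 1.563, -2.888]
contact_force: [0.1, 0.2, -0.7]
grip_width: 52.1
```

Emit:
{"op": "step_arm", "data": {
  "targets": [
    [[0,0,0,0],[0,0,0,0],[0,0,0,0],[0,0,0,0],[0,0,0,0]]
  ]
}}

```text
time: 6.55
tool_pos: [555.7, -279.0, 109.8]
tcp_rot: [0.745, 1.563, -2.861]
contact_force: [-0.2, 0.5, -1.4]
grip_width: 52.2
```

```bash
python3 - <<'E'
from h import *
goal(556,-279.2,110,-116.7)
o=bot.get_obs();R=Ro.from_euler('xyz',o['tcp_rot']).as_matrix()
c=cap('scene'); save(c,'g2.png',(160,160,280,260),5)
w=cloud(c).reshape(-1,3)
# pot points in tool frame
q=(w-o['tool_pos'])@R; m=(np.abs(q[:,1])<45)&(np.abs(q[:,2])<55)&(q[:,0]>-60)&(q[:,0]<60)
q=q[m]; 
for a,b in((10,20),(20,30),(30,38)):
    s=q[(q[:,0]>a)&(q[:,0]<b)]; print(a,len(s),np.percentile(s,[1,5,50,95,99],0).round(1).tolist() if len(s) else '')
    if len(s): print(cv2.minAreaRect(s[:,1:].astype(np.float32)))
c=cap('top'); save(c,'g3.png',(330,170,450,290),5)
E
```

```text
t 6.55 pos [ 555.7 -279.   109.8] jaw yaw -116.61 xdir [-0.007 -0.002 -1.   ] F [-0.2  0.5 -1.4] w 52.2 q [-0.59  0.63  1.39 -0.01  1.13  1.45]
  shift [-0.0002  0.     -0.0003] turn 0.09
10 92 [[10.2, -27.7, -39.7], [10.4, -27.2, -39.6], [14.7, -24.7, -10.7], [19.5, 7.1, 26.4], [19.6, 21.4, 29.7]]
((-14.725826263427734, -17.444293975830078), (43.592315673828125, 87.69131469726562), 37.412445068359375)
20 92 [[20.1, -28.8, -40.0], [20.5, -27.7, -39.7], [24.7, -24.5, -10.9], [29.5, 1.0, 25.3], [29.9, 22.5, 28.3]]
((-16.868576049804688, -17.01726531982422), (39.63960266113281, 85.12628936767578), 35.75320053100586)
30 72 [[30.1, -28.4, -39.9], [30.2, -26.9, -39.5], [34.0, -24.5, -9.6], [37.6, 2.5, 24.9], [38.0, 17.3, 27.8]]
((-18.45077896118164, -15.141361236572266), (35.614463806152344, 79.79351043701172), 32.385292053222656)
```

View pics/g2.png

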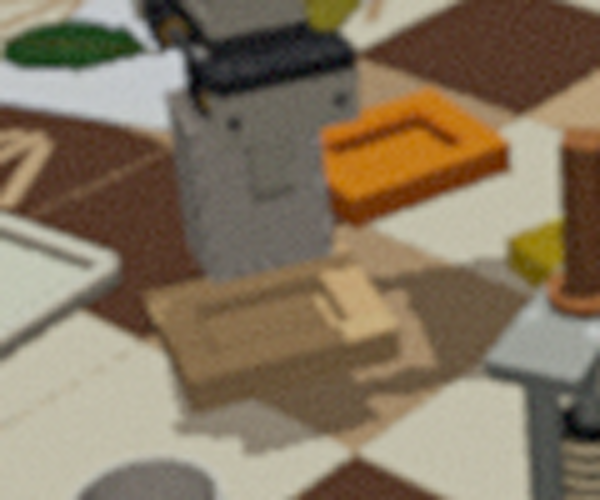

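The crop shows the pot held level above the pale block at about (260,290), turned to match it. I'll compare pot and pocket in the same camera before lowering.

```bash
python3 - <<'E'
from h import *
def fr(p,ang=-26.7,o=(556,-279.2)):
    a=np.radians(ang);d=p[:,:2]-np.array(o);return np.c_[d@[np.cos(a),np.sin(a)],d@[-np.sin(a),np.cos(a)],p[:,2]]
for n in('scene','top'):
    w=cloud(cap(n)).reshape(-1,3); w=w[np.hypot(w[:,0]-556,w[:,1]+279)<95]; q=fr(w)
    h=q[(q[:,2]>18)&(q[:,2]<26)]; print(n,'holder',len(h),np.percentile(h[:,:2],[.3,1,99,99.7],0).round(1).tolist(),cv2.minAreaRect(h[:,:2].astype(np.float32)))
    for a,b in((66,75),(75,85),(85,100)):
        p=q[(q[:,2]>a)&(q[:,2]<b)]
        if len(p)>5: print('pot',a,len(p),np.percentile(p[:,:2],[.3,2,98,99.7],0).round(1).tolist(), 'short face x',p[p[:,0]>38][:,:1].mean(0),'long face',np.median(p[(abs(p[:,0])<25)][:,1]))
E
```

```text
scene holder 592 [[-55.7, -51.3], [-55.0, -49.3], [64.0, 51.0], [64.3, 51.5]] ((4.018962860107422, 0.02887725830078125), (103.71260833740234, 120.37454986572266), 89.42709350585938)
pot 66 78 [[-30.1, -20.1], [-28.6, -14.4], [39.7, 27.4], [39.8, 28.3]] short face x [39.32340257] long face 24.51272170557174
pot 75 89 [[-28.7, -19.4], [-28.4, -14.5], [39.7, 27.3], [40.0, 27.7]] short face x [39.22178483] long face 24.848359834999975
pot 85 138 [[-31.0, -25.5], [-29.6, -17.9], [39.5, 28.4], [39.7, 29.4]] short face x [39.19184246] long face 24.63410273149424
top holder 436 [[-56.7, -43.6], [-56.6, -42.2], [-6.6, 49.7], [-4.1, 50.0]] ((-30.993892669677734, 3.000774383544922), (95.13440704345703, 52.56006622314453), 88.09623718261719)
pot 66 24 [[-31.7, -23.4], [-31.6, -23.3], [-10.9, 25.6], [-10.8, 25.8]] short face x [nan] long face -13.434768224961612
pot 75 20 [[-31.9, -23.5], [-31.8, -23.4], [-7.7, 26.2], [-4.3, 26.3]] short face x [nan] long face 25.598353023746334
pot 85 25 [[-32.0, -22.8], [-32.0, -22.2], [-20.4, 26.1], [-17.8, 26.2]] short face x [nan] long face 1.5133198937374424<stdin>:9: RuntimeWarning: Mean of empty slice.
  ret = um.true_divide(
```

Emit:
{"op": "step_arm", "data": {
  "targets": [
    [[0.004,0,0,0],[0.012,0,0,0],[0.02,0,0,0],[0.027,0,0,0],[0.031,0,0,0]]
  ]
}}

```text
time: 7.17
tool_pos: [554.8, -278.8, 76.8]
tcp_rot: [0.532, 1.561, -3.074]
contact_force: [0.0, -0.0, -0.6]
grip_width: 51.5
```

Emit:
{"op": "step_arm", "data": {
  "targets": [
    [[0.002,0,0,0],[0.004,0,0,0],[0.006,0,0,0],[0.008,0,0,0],[0.008,0,0,0]]
  ]
}}

```text
time: 7.58
tool_pos: [554.6, -278.7, 68.6]
tcp_rot: [0.514, 1.561, -3.093]
contact_force: [-0.4, -0.3, -0.8]
grip_width: 52.1
```

```bash
python3 - <<'E'
from h import *
goal(556,-279.2,60,-116.9)
E
```

```text
t 7.58 pos [ 554.6 -278.7   68.6] jaw yaw -116.63 xdir [-0.01 -0.   -1.  ] F [-0.4 -0.3 -0.8] w 52.1 q [-0.59  0.67  1.43 -0.01  1.05  1.45]
  shift [ 0.0085 -0.0002 -0.0015] turn 0.27
```

Emit:
{"op": "step_arm", "data": {
  "targets": [
    [[0,0,-0.0015,0.3],[0.001,0,-0.0015,0.3],[0.003,0,-0.0015,0.3],[0.005,0,-0.0015,0.3],[0.007,0,-0.0015,0.3]]
  ]
}}

```text
time: 8.0
tool_pos: [555.9, -279.4, 61.4]
tcp_rot: [0.523, 1.561, -3.089]
contact_force: [0.1, 0.1, -1.4]
grip_width: 51.7
```

Emit:
{"op": "step_arm", "data": {
  "targets": [
    [[0.001,0,0,0],[0.002,0,0,0],[0.003,0,0,0],[0.004,0,0,0],[0.004,0,0,0]]
  ]
}}

```text
time: 8.42
tool_pos: [555.7, -279.3, 57.2]
tcp_rot: [0.5, 1.561, -3.112]
contact_force: [0.7, -0.8, -0.4]
grip_width: 52.2
```

```bash
python3 - <<'E'
from h import *
goal(556,-279.2,54,-116.9)
E
```

```text
t 8.42 pos [ 555.7 -279.3   57.2] jaw yaw -116.93 xdir [-0.01 -0.   -1.  ] F [ 0.7 -0.8 -0.4] w 52.2 q [-0.59  0.69  1.44 -0.01  1.03  1.46]
  shift [ 0.0032 -0.0002 -0.0002] turn -0.03
```

Emit:
{"op": "step_arm", "data": {
  "targets": [
    [[0.001,0,0,0],[0.002,0,0,0],[0.003,0,0,0],[0.0035,0,0,0],[0.0035,0,0,0]]
  ]
}}

```text
time: 8.83
tool_pos: [555.7, -279.3, 53.7]
tcp_rot: [0.502, 1.561, -3.11]
contact_force: [-0.1, 0.1, -0.0]
grip_width: 51.9
```

Emit:
{"op": "step_arm", "data": {
  "targets": [
    [[0.0005,0,0,0],[0.001,0,0,0],[0.001,0,0,0],[0.001,0,0,0],[0.001,0,0,0]]
  ]
}}

```text
time: 9.25
tool_pos: [555.8, -279.3, 53.7]
tcp_rot: [0.547, 1.561, -3.065]
contact_force: [-3.7, 1.7, 5.5]
grip_width: 52.0
```

Contact came at exactly the predicted height (53.7 mm), so the pot is seated. I'll release it and retreat.

Emit:
{"op": "step_arm", "data": {
  "targets": [
    [[0,0,0,0],[0,0,0,0],[0,0,0,0],[0,0,0,0],[0,0,0,0]]
  ],
  "jaw": 0.3
}}

```text
time: 9.67
tool_pos: [555.7, -279.3, 53.5]
tcp_rot: [0.536, 1.561, -3.076]
contact_force: [-0.3, -1.0, 0.9]
grip_width: 64.5
```

Emit:
{"op": "step_arm", "data": {
  "targets": [
    [[0,0,0,0],[-0.003,0,0,0],[-0.01,0,0,0],[-0.03,0,0,0],[-0.055,0,0,0]]
  ]
}}

```text
time: 10.08
tool_pos: [555.3, -278.7, 107.9]
tcp_rot: [0.36, 1.558, 3.031]
contact_force: [0.5, -0.5, -0.1]
grip_width: 64.6
```

Emit:
{"op": "step_arm", "data": {
  "targets": [
    [[-0.03,0,0,0],[-0.07,0,0,0],[-0.11,0,0,0],[-0.15,0,0,0],[-0.18,0,0,0]]
  ],
  "jaw": 0.5
}}

```text
time: 10.5
tool_pos: [557.9, -279.1, 292.8]
tcp_rot: [0.615, 1.562, -2.997]
contact_force: [0.9, -1.1, 0.1]
grip_width: 45.7
```

```bash
cat > pot.py <<'E'
from h import *
a=np.radians(-26.7)
def chk():
  for n in('scene','top'):
    w=cloud(cap(n)).reshape(-1,3); w=w[np.hypot(w[:,0]-559,w[:,1]+281)<95]
    p=w[(w[:,2]>97)&(w[:,2]<110)]; p=p[np.hypot(p[:,0]-559,p[:,1]+281)<50]
    h=w[(w[:,2]>18)&(w[:,2]<26)]; hr=cv2.minAreaRect(h[:,:2].astype(np.float32))
    if len(p)>20:
        A=np.c_[p[:,:2]-[559,-281],np.ones(len(p))]; k=np.linalg.lstsq(A,p[:,2],rcond=None)[0]
        print(n,len(p),'zmed',np.median(p[:,2]).round(1),'slope',k.round(3),cv2.minAreaRect(p[:,:2].astype(np.float32)),'holder',hr)
chk()
E
python3 pot.py; python3 - <<'E'
from h import *
goal(560,-160,290,-58)
goal(609,-5,290,-58)
E
```

```text
scene 167 zmed 101.7 slope [-5.00000e-03 -2.00000e-03  1.01653e+02] ((560.2174682617188, -282.071533203125), (56.44038772583008, 71.24459075927734), 66.21552276611328) holder ((560.3905639648438, -279.8564453125), (102.92460632324219, 121.1596450805664), 61.81418991088867)
top 114 zmed 102.7 slope [1.00000e-03 1.80000e-02 1.02401e+02] ((551.4306030273438, -277.0319519042969), (52.17327117919922, 54.124752044677734), 63.28240966796875) holder ((559.01123046875, -280.67449951171875), (100.64970397949219, 120.50853729248047), 62.91440200805664)
t 10.6 pos [ 559.5 -280.   295.5] jaw yaw -116.92 xdir [-0.002 -0.006 -1.   ] F [0.5 0.5 0.7] w 45.9 q [-0.58  0.5   1.09 -0.01  1.55  1.46]
  shift [ 0.0048 -0.1073  0.0538] turn -58.92
t 10.6 pos [ 559.5 -280.   295.5] jaw yaw -116.92 xdir [-0.002 -0.006 -1.   ] F [0.5 0.5 0.7] w 45.9 q [-0.58  0.5   1.09 -0.01  1.55  1.46]
  shift [ 0.0039 -0.2677  0.0803] turn -58.92
```

Pot rim is level at the right height in both views (about 102 mm, after the roughly 1 mm low reading seen earlier). Next, a two-view fix on the brush before approaching it.

```bash
cat > br.py <<'E'
from h import *
# brush axis: handle points by height slice; reported in world
def handle(zs=((200,212),(212,225),(225,237),(241,250)),o=(608,-5),rad=25):
  for n in('scene','top'):
    w=cloud(cap(n)).reshape(-1,3); w=w[np.hypot(w[:,0]-o[0],w[:,1]-o[1])<rad]
    for a,b in zs:
        p=w[(w[:,2]>a)&(w[:,2]<b)]
        if len(p)>8: r=cv2.minAreaRect(p[:,:2].astype(np.float32)); print(n,a,len(p),np.round(r[0],1),np.round(r[1],1),round(r[2],1))
if __name__=='__main__':
    handle(); handle(((160,168),),(610,-5),70)
    goal(609.5,-4.7,290,32)
    c=cap('scene'); save(c,'b1.png',(235,170,325,310),4)
E
python3 br.py
```

```text
scene 200 45 [6.171e+02 3.000e-01] [ 8.3 17.4] 45.4
scene 212 51 [6.165e+02 1.000e-01] [10.2 19.2] 50.3
scene 225 50 [615.3   0. ] [10.5 21. ] 59.9
scene 241 58 [611.4  -4.3] [20.5 17.3] 31.1
top 225 10 [604.2  -3.7] [22.3 10.5] 80.7
top 241 84 [610.5  -4.1] [17.8 17.7] 31.4
scene 160 379 [621.6  -3.1] [98.4 42.8] 15.8
top 160 519 [619.1  -3. ] [100.5  41.9] 15.8
t 10.8 pos [ 557.  -278.6  286.5] jaw yaw -116.92 xdir [-0.015  0.003 -1.   ] F [-0.4 -0.2 -0.1] w 46.3 q [-0.58  0.51  1.1  -0.01  1.55  1.46]
  shift [-0.0035 -0.2679  0.0773] turn 31.08
```

View pics/b1.png

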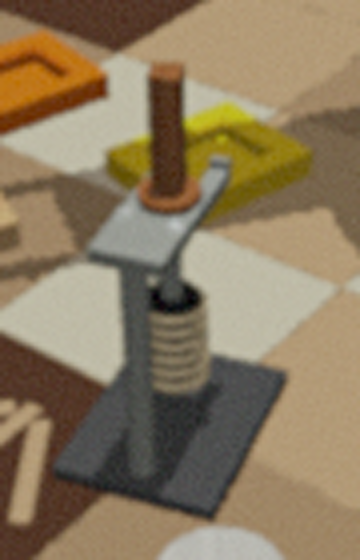

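The brush hangs upright in the fork (handle at about (167,130) in the crop), and both views put it at (611,-4) with yaw about 31°. Moving over it.

Emit:
{"op": "step_arm", "data": {
  "targets": [
    [[-0.008,-0.03,0.009,0],[-0.01,-0.068,0.019,0],[-0.01,-0.106,0.031,0],[-0.01,-0.145,0.042,0],[-0.01,-0.18,0.052,0]]
  ]
}}

```text
time: 11.27
tool_pos: [591.9, -92.3, 294.7]
tcp_rot: [0.232, 1.552, 2.903]
contact_force: [0.8, -0.8, 0.2]
grip_width: 45.7
```

Emit:
{"op": "step_arm", "data": {
  "targets": [
    [[0,-0.03,0.009,6],[0,-0.05,0.015,13],[0,-0.07,0.02,20],[0,-0.08,0.023,26],[0,-0.085,0.025,31]]
  ]
}}

```text
time: 11.68
tool_pos: [607.8, -3.0, 293.0]
tcp_rot: [0.774, 1.549, 2.902]
contact_force: [0.6, 0.1, 0.5]
grip_width: 45.8
```

Emit:
{"op": "step_arm", "data": {
  "targets": [
    [[0,0,0,0],[0,0,0,0],[0,0,0,0],[0,0,0,0],[0,0,0,0]]
  ]
}}

```text
time: 12.1
tool_pos: [607.7, -3.7, 292.8]
tcp_rot: [0.78, 1.548, 2.907]
contact_force: [0.5, -0.4, -0.0]
grip_width: 46.2
```

```bash
python3 - <<'E'
from h import *
goal(610.7,-4.2,193,31.3)
E
```

```text
t 12.1 pos [607.7  -3.7 292.8] jaw yaw -148.08 xdir [-0.022  0.005 -1.   ] F [ 0.5 -0.4 -0. ] w 46.2 q [-0.13  0.48  1.13  0.    1.55  2.45]
  shift [ 0.0997 -0.0039 -0.0036] turn 0.62
```

The tool has picked up 1.3° of tilt, because calls started while the arm was still swinging. I'll try to shed it by starting the next call on the opposite swing.

Emit:
{"op": "step_arm", "data": {
  "targets": [
    [[-0.03,0,0,0],[-0.07,0,0,0],[-0.11,0,0,0],[-0.15,0,0,0],[-0.15,0,0,0]]
  ]
}}

```text
time: 12.52
tool_pos: [612.0, -5.2, 452.4]
tcp_rot: [0.509, 1.565, 2.637]
contact_force: [0.5, 1.2, 1.3]
grip_width: 46.1
```

Emit:
{"op": "step_arm", "data": {
  "targets": [
    [[0.005,0,0,0],[0.02,0,0,0],[0.035,0,0,0],[0.045,0,0,0],[0.05,0,0,0]]
  ]
}}

```text
time: 12.93
tool_pos: [610.9, -5.4, 399.4]
tcp_rot: [0.673, 1.56, 2.801]
contact_force: [0.8, -0.2, 0.0]
grip_width: 46.0
```

Emit:
{"op": "step_arm", "data": {
  "targets": [
    [[0,0,0,0],[0,0,0,0],[0,0,0,0],[0,0,0,0],[0,0,0,0]]
  ]
}}

```text
time: 13.35
tool_pos: [611.1, -5.4, 400.0]
tcp_rot: [0.652, 1.561, 2.779]
contact_force: [-0.6, -1.3, -0.4]
grip_width: 45.8
```

```bash
python3 - <<'E'
from h import *
goal(610.7,-4.2,193,31.3)
E
```

```text
t 13.35 pos [611.1  -5.4 400. ] jaw yaw -148.09 xdir [-0.009  0.003 -1.   ] F [-0.6 -1.3 -0.4] w 45.8 q [-0.14  0.47  0.86  0.    1.82  2.45]
  shift [ 0.207  -0.0015 -0.0003] turn 0.61
```

Emit:
{"op": "step_arm", "data": {
  "targets": [
    [[-0.03,0,0,0],[-0.07,0,0,0],[-0.11,0,0,0],[-0.11,0,0,0],[-0.11,0,0,0]]
  ]
}}

```text
time: 13.77
tool_pos: [612.5, -5.8, 513.3]
tcp_rot: [-0.165, 1.568, 1.962]
contact_force: [-0.3, -0.3, -0.6]
grip_width: 45.9
```

Emit:
{"op": "step_arm", "data": {
  "targets": [
    [[0.01,0,0,0],[0.03,0,0,0],[0.06,0,0,0],[0.09,0,0,0],[0.11,0,0,0]]
  ]
}}

```text
time: 14.18
tool_pos: [610.8, -5.3, 398.5]
tcp_rot: [0.6, 1.563, 2.728]
contact_force: [0.3, 0.0, -1.1]
grip_width: 46.2
```

Emit:
{"op": "step_arm", "data": {
  "targets": [
    [[0.02,0,0,0],[0.05,0,0,0],[0.08,0,0,0],[0.1,0,0,0],[0.11,0,0,0]]
  ]
}}

```text
time: 14.6
tool_pos: [607.6, -4.5, 283.6]
tcp_rot: [0.739, 1.555, 2.867]
contact_force: [0.3, 0.1, -0.2]
grip_width: 45.9
```

Emit:
{"op": "step_arm", "data": {
  "targets": [
    [[0,0,0,0],[0,0,0,0],[0,0,0,0],[0,0,0,0],[0,0,0,0]]
  ]
}}

```text
time: 15.02
tool_pos: [608.1, -4.6, 284.9]
tcp_rot: [0.715, 1.557, 2.843]
contact_force: [0.7, -0.5, 1.1]
grip_width: 46.3
```

```bash
python3 - <<'E'
from h import *
goal(610.7,-4.2,193,31.3)
E
```

```text
t 15.02 pos [608.1  -4.6 284.9] jaw yaw -148.07 xdir [-0.013  0.004 -1.   ] F [ 0.7 -0.5  1.1] w 46.3 q [-0.13  0.47  1.16  0.    1.52  2.45]
  shift [ 0.0919 -0.0032 -0.0019] turn 0.63
```

Emit:
{"op": "step_arm", "data": {
  "targets": [
    [[-0.03,0,0,0],[-0.07,0,0,0],[-0.11,0,0,0],[-0.15,0,0,0],[-0.15,0,0,0]]
  ]
}}

```text
time: 15.43
tool_pos: [611.2, -5.4, 445.3]
tcp_rot: [-1.835, 1.566, 0.293]
contact_force: [0.7, 0.4, 0.8]
grip_width: 45.8
```

Emit:
{"op": "step_arm", "data": {
  "targets": [
    [[0.025,0,0,0],[0.06,0,0,0],[0.095,0,0,0],[0.115,0,0,0],[0.12,0,0,0]]
  ]
}}

```text
time: 15.85
tool_pos: [610.3, -5.0, 321.5]
tcp_rot: [-0.045, 1.568, 2.083]
contact_force: [-0.1, -1.4, -0.7]
grip_width: 46.1
```

Emit:
{"op": "step_arm", "data": {
  "targets": [
    [[0,0,0,0],[0,0,0,0],[0,0,0,0],[0,0,0,0],[0,0,0,0]]
  ]
}}

```text
time: 16.27
tool_pos: [610.8, -5.1, 322.9]
tcp_rot: [-1.142, 1.568, 0.986]
contact_force: [-0.3, 0.2, 0.2]
grip_width: 45.9
```

```bash
python3 - <<'E'
from h import *
goal(610.7,-4.2,193,31.3)
E
```

```text
t 16.27 pos [610.8  -5.1 322.9] jaw yaw -148.07 xdir [ 0.001  0.002 -1.   ] F [-0.3  0.2  0.2] w 45.9 q [-0.13  0.46  1.08  0.    1.6   2.45]
  shift [ 1.299e-01 -1.000e-04  7.000e-04] turn 0.63
```

Tilt is gone. Now a smooth descent and grip.

Emit:
{"op": "step_arm", "data": {
  "targets": [
    [[0.015,0,0.001,0.6],[0.04,0,0.001,0.6],[0.07,0,0.001,0.6],[0.09,0,0.001,0.6],[0.1,0,0.001,0.6]]
  ]
}}

```text
time: 16.68
tool_pos: [609.4, -3.9, 220.5]
tcp_rot: [0.179, 1.568, 2.297]
contact_force: [0.5, 0.5, 0.0]
grip_width: 45.9
```

Emit:
{"op": "step_arm", "data": {
  "targets": [
    [[0.01,0,0,0],[0.02,0,0,0],[0.026,0,0,0],[0.029,0,0,0],[0.029,0,0,0]]
  ]
}}

```text
time: 17.1
tool_pos: [609.5, -3.8, 191.5]
tcp_rot: [0.181, 1.568, 2.299]
contact_force: [-0.3, -0.2, 0.3]
grip_width: 45.8
```

```bash
python3 - <<'E'
from h import *
goal(610.7,-4.2,193,31.3)
E
```

```text
t 17.1 pos [609.5  -3.8 191.5] jaw yaw -148.68 xdir [-0.002  0.002 -1.   ] F [-0.3 -0.2  0.3] w 45.8 q [-0.13  0.53  1.33  0.    1.29  2.46]
  shift [-0.0015 -0.0008 -0.0009] turn 0.02
```

Emit:
{"op": "step_arm", "data": {
  "targets": [
    [[0,0,0,0],[0,0,0,0],[0,0,0,0],[0,0,0,0],[0,0,0,0]]
  ],
  "jaw": 1
}}

```text
time: 17.52
tool_pos: [609.6, -3.9, 191.8]
tcp_rot: [0.016, 1.568, 2.133]
contact_force: [-1.9, -3.7, -0.5]
grip_width: 17.8
```

Emit:
{"op": "step_arm", "data": {
  "targets": [
    [[0,0,0,0],[0,0,0,0],[0,0,0,0],[0,0,0,0],[0,0,0,0]]
  ]
}}

```text
time: 17.93
tool_pos: [609.6, -3.9, 191.9]
tcp_rot: [0.059, 1.568, 2.176]
contact_force: [-0.2, -0.5, 0.2]
grip_width: 17.7
```

Emit:
{"op": "step_arm", "data": {
  "targets": [
    [[-0.004,0,0,0],[-0.01,0,0,0],[-0.016,0,0,0],[-0.02,0,0,0],[-0.02,0,0,0]]
  ]
}}

```text
time: 18.35
tool_pos: [610.3, -4.0, 213.4]
tcp_rot: [-0.988, 1.569, 1.13]
contact_force: [0.2, -0.1, -1.5]
grip_width: 17.8
```

```bash
python3 - <<'E'
from h import *
goal(524,-28,211,31.3)
from br import handle
handle(((165,200),),(608,-5),26)
c=cap('scene'); save(c,'b2.png',(225,150,325,300),4)
E
```

```text
t 18.35 pos [610.3  -4.  213.4] jaw yaw -148.68 xdir [ 0.001  0.002 -1.   ] F [ 0.2 -0.1 -1.5] w 17.8 q [-0.13  0.51  1.3   0.    1.34  2.46]
  shift [0.0023 0.0862 0.0244] turn 0.02
scene 165 262 [610.2  -6. ] [47.2 41.9] 14.0
```

View pics/b2.png

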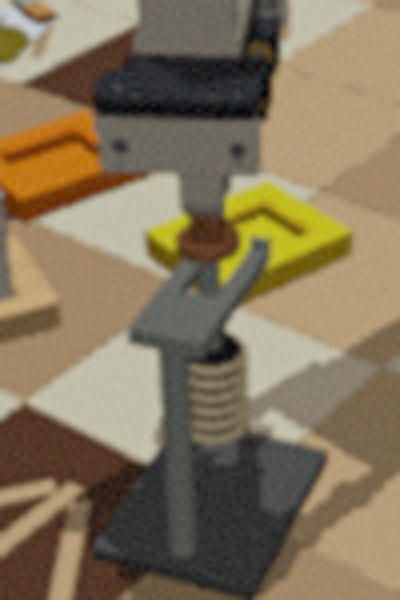

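The crop shows the brush lifted clear, with its collar (207,240) above the prong lips. Now I'll slide it out.

Emit:
{"op": "step_arm", "data": {
  "targets": [
    [[0,0.01,0.003,0],[0,0.032,0.009,0],[0,0.057,0.016,0],[0,0.08,0.0226,0],[0,0.092,0.026,0]]
  ]
}}

```text
time: 18.92
tool_pos: [514.9, -29.8, 211.5]
tcp_rot: [0.454, 1.566, 2.571]
contact_force: [0.6, 0.8, -0.4]
grip_width: 18.2
```

Emit:
{"op": "step_arm", "data": {
  "targets": [
    [[0,0,0,0],[-0.01,0,0,0],[-0.03,0,0,0],[-0.055,0,0,0],[-0.08,0,0,0]]
  ]
}}

```text
time: 19.33
tool_pos: [516.0, -29.7, 292.9]
tcp_rot: [0.42, 1.566, 2.537]
contact_force: [0.6, 0.7, -1.8]
grip_width: 17.8
```

```bash
python3 - <<'E'
from h import *
goal(559.4,-281,290,31.3)
E
```

```text
t 19.33 pos [516.  -29.7 292.9] jaw yaw -148.67 xdir [-0.004  0.003 -1.   ] F [ 0.6  0.7 -1.8] w 17.8 q [-0.21  0.29  1.42  0.    1.44  2.39]
  shift [ 0.002   0.0935 -0.2373] turn 0.03
```

Emit:
{"op": "step_arm", "data": {
  "targets": [
    [[0,0.007,-0.018,0],[0,0.018,-0.045,0],[0,0.029,-0.073,0],[0,0.041,-0.103,0],[0,0.053,-0.134,0]]
  ]
}}

```text
time: 19.75
tool_pos: [541.6, -172.8, 293.2]
tcp_rot: [0.277, 1.567, 2.396]
contact_force: [1.1, -0.7, -0.2]
grip_width: 17.8
```

Emit:
{"op": "step_arm", "data": {
  "targets": [
    [[0,0.011,-0.029,0],[0,0.021,-0.055,0],[0,0.031,-0.079,0],[0,0.037,-0.094,0],[0,0.04,-0.101,0]]
  ]
}}

```text
time: 20.17
tool_pos: [560.9, -282.4, 292.5]
tcp_rot: [0.375, 1.568, 2.491]
contact_force: [0.1, 0.7, -0.6]
grip_width: 18.1
```

Emit:
{"op": "step_arm", "data": {
  "targets": [
    [[0,0,0,0],[0,0,0,0],[0,0,0,0],[0,0,0,0],[0,0,0,0]]
  ]
}}

```text
time: 20.58
tool_pos: [561.1, -281.2, 293.0]
tcp_rot: [0.291, 1.568, 2.409]
contact_force: [0.2, 0.3, -0.6]
grip_width: 17.8
```

```bash
python3 - <<'E'
from h import *
goal(559.4,-281,290,31.3)
c=cap('scene'); save(c,'p1.png',(160,70,260,245),3.4)
w=cloud(c).reshape(-1,3); w=w[np.hypot(w[:,0]-559,w[:,1]+281)<50]
# camera-visible silhouettes: brush stem/head and pot
cam=-c['R'].T@c['t']; 
for a,b in((142,160),(160,185),(185,198),(202,230),(97,110)):
    p=w[(w[:,2]>a)&(w[:,2]<b)]
    if len(p)>5:
        d=np.array([560-cam[0],-281-cam[1]]);d/=np.linalg.norm(d);s=np.array([-d[1],d[0]])
        q=p[:,:2]-[559.4,-281]; u=q@s; f=q@d
        print(a,b,len(p),'lateral',np.percentile(u,[2,98]).round(1),'mid',round(np.percentile(u,[2,98]).mean(),1),'near depth',np.percentile(f,[2,50,98]).round(1),cv2.minAreaRect(p[:,:2].astype(np.float32))[0] if a==97 else '')
print(s,d)
E
```

```text
t 20.58 pos [ 561.1 -281.2  293. ] jaw yaw -148.63 xdir [-0.002  0.002 -1.   ] F [ 0.2  0.3 -0.6] w 17.8 q [-0.59  0.51  1.09  0.    1.55  2.01]
  shift [0.003  0.0013 0.0011] turn 0.07
142 160 77 lateral [-15.9  22.8] mid 3.4 near depth [-21.9 -14.3   1.3] 
160 185 127 lateral [-15.2  22.1] mid 3.4 near depth [-21.1 -14.4   1.2] 
185 198 78 lateral [-16.1  22.8] mid 3.4 near depth [-22.2 -14.1   4.1] 
202 230 74 lateral [-9.5 16.1] mid 3.3 near depth [-15.1  -3.9   7.8] 
97 110 174 lateral [-35.8  37.3] mid 0.8 near depth [-31.1  -1.7  30.3] (559.8753662109375, -281.36212158203125)
[ 0.77543413 -0.63142847] [-0.63142847 -0.77543413]
```

View pics/p1.png

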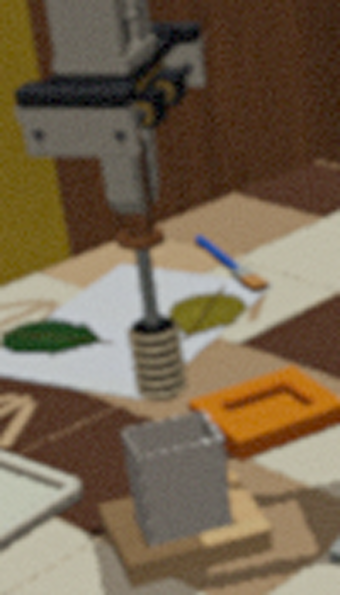

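The crop shows the brush head (158,350) hanging upright just above the seated pot (170,430). A 2.6 mm correction centres it, and the kinematic figures agree. Going in gently.

Emit:
{"op": "step_arm", "data": {
  "targets": [
    [[0.002,0.0008,0.001,0],[0.01,0.0016,0.0023,0],[0.02,0.0016,0.0023,0],[0.029,0.0016,0.0023,0],[0.034,0.0016,0.0023,0]]
  ]
}}

```text
time: 21.05
tool_pos: [557.8, -279.8, 256.6]
tcp_rot: [0.379, 1.565, 2.497]
contact_force: [-0.2, 0.1, -1.5]
grip_width: 17.8
```

Emit:
{"op": "step_arm", "data": {
  "targets": [
    [[0,0,0,0],[0,0,0,0],[0,0,0,0],[0,0,0,0],[0,0,0,0]]
  ]
}}

```text
time: 21.47
tool_pos: [557.9, -280.0, 257.2]
tcp_rot: [0.364, 1.566, 2.482]
contact_force: [0.2, 0.4, -1.4]
grip_width: 17.8
```

```bash
python3 - <<'E'
from h import *
goal(558.5,-280.1,225,31.3)
E
```

```text
t 21.47 pos [ 557.9 -280.   257.2] jaw yaw -148.65 xdir [-0.004  0.003 -1.   ] F [ 0.2  0.4 -1.4] w 17.8 q [-0.59  0.51  1.17  0.    1.46  2.01]
  shift [ 0.0322 -0.0005 -0.0006] turn 0.05
```

Emit:
{"op": "step_arm", "data": {
  "targets": [
    [[0.004,-0.0005,-0.0006,0],[0.01,-0.0005,-0.0006,0],[0.018,-0.0005,-0.0006,0],[0.026,-0.0005,-0.0006,0],[0.03,-0.0005,-0.0006,0]]
  ]
}}

```text
time: 21.88
tool_pos: [558.0, -279.7, 225.2]
tcp_rot: [0.388, 1.563, 2.506]
contact_force: [-0.5, 0.4, -0.6]
grip_width: 18.0
```

Emit:
{"op": "step_arm", "data": {
  "targets": [
    [[0.006,0,0,0],[0.014,0,0,0],[0.024,0,0,0],[0.034,0,0,0],[0.04,0,0,0]]
  ]
}}

```text
time: 22.3
tool_pos: [557.2, -279.2, 183.3]
tcp_rot: [0.402, 1.561, 2.52]
contact_force: [0.4, 0.4, -0.6]
grip_width: 17.9
```

```bash
python3 - <<'E'
from h import *
goal(558.5,-280.1,163,31.3)
E
```

```text
t 22.3 pos [ 557.2 -279.2  183.3] jaw yaw -148.65 xdir [-0.008  0.006 -1.   ] F [ 0.4  0.4 -0.6] w 17.9 q [-0.59  0.56  1.29  0.    1.3   2.01]
  shift [ 0.0202 -0.0007 -0.0016] turn 0.05
```

Inside freely. First push, slowly, to find the bottom.

Emit:
{"op": "step_arm", "data": {
  "targets": [
    [[0.005,-0.0005,-0.001,0],[0.01,-0.0007,-0.0016,0],[0.015,-0.0007,-0.0016,0],[0.018,-0.0007,-0.0016,0],[0.0195,-0.0007,-0.0016,0]]
  ]
}}

```text
time: 22.72
tool_pos: [558.5, -280.1, 163.3]
tcp_rot: [0.406, 1.561, 2.524]
contact_force: [0.2, 0.2, -1.0]
grip_width: 17.7
```

Emit:
{"op": "step_arm", "data": {
  "targets": [
    [[0.0005,0,0,0],[0.001,0,0,0],[0.0015,0,0,0],[0.0015,0,0,0],[0.0015,0,0,0]]
  ]
}}

```text
time: 23.13
tool_pos: [558.6, -280.2, 162.9]
tcp_rot: [0.405, 1.562, 2.523]
contact_force: [-2.0, 0.4, 6.6]
grip_width: 18.0
```

Bottom found at 162.9 mm, as predicted. Next, strokes two and three, lifting about 60 mm between them (tip at about 72 mm; half depth is 57 mm).

Emit:
{"op": "step_arm", "data": {
  "targets": [
    [[0.001,0,0,0],[0.001,0,0,0],[-0.005,0,0,0],[-0.022,0,0,0],[-0.04,0,0,0]]
  ]
}}

```text
time: 23.55
tool_pos: [558.5, -280.1, 202.5]
tcp_rot: [0.405, 1.56, 2.523]
contact_force: [0.4, -0.2, -1.1]
grip_width: 17.6
```

Emit:
{"op": "step_arm", "data": {
  "targets": [
    [[-0.012,0,0,0],[-0.02,0,0,0],[-0.024,0,0,0],[-0.024,0,0,0],[-0.024,0,0,0]]
  ]
}}

```text
time: 23.97
tool_pos: [558.5, -280.2, 225.9]
tcp_rot: [0.408, 1.559, 2.526]
contact_force: [-0.4, -0.3, -1.9]
grip_width: 17.5
```

```bash
python3 - <<'E'
from h import *
goal(558.5,-280.1,165,31.3)
E
```

```text
t 23.97 pos [ 558.5 -280.2  225.9] jaw yaw -148.65 xdir [-0.01   0.007 -1.   ] F [-0.4 -0.3 -1.9] w 17.5 q [-0.59  0.54  1.21  0.    1.4   2.01]
  shift [ 0.0609 -0.0003 -0.0006] turn 0.05
```

Emit:
{"op": "step_arm", "data": {
  "targets": [
    [[0.006,-0.0003,-0.0006,0],[0.018,-0.0003,-0.0006,0],[0.034,-0.0003,-0.0006,0],[0.048,-0.0003,-0.0006,0],[0.054,-0.0003,-0.0006,0]]
  ]
}}

```text
time: 24.38
tool_pos: [557.2, -279.3, 168.3]
tcp_rot: [0.416, 1.554, 2.534]
contact_force: [-0.9, 0.0, -1.4]
grip_width: 17.9
```

Emit:
{"op": "step_arm", "data": {
  "targets": [
    [[0.003,0,0,0],[0.006,0,0,0],[0.008,0,0,0],[0.0095,0,0,0],[0.0095,0,0,0]]
  ]
}}

```text
time: 24.8
tool_pos: [557.6, -280.3, 162.7]
tcp_rot: [0.516, 1.558, 2.634]
contact_force: [-3.9, 0.6, 17.1]
grip_width: 17.9
```

Emit:
{"op": "step_arm", "data": {
  "targets": [
    [[-0.003,0,0,0],[-0.015,0,0,0],[-0.035,0,0,0],[-0.062,0,0,0],[-0.063,0,0,0]]
  ]
}}

```text
time: 25.22
tool_pos: [560.3, -281.9, 231.2]
tcp_rot: [0.718, 1.568, 2.836]
contact_force: [0.6, -0.5, -0.2]
grip_width: 18.0
```

Emit:
{"op": "step_arm", "data": {
  "targets": [
    [[0,0,0,0],[0,0,0,0],[0,0,0,0],[0,0,0,0],[0,0,0,0]]
  ]
}}

```text
time: 25.63
tool_pos: [559.9, -281.7, 230.0]
tcp_rot: [0.61, 1.566, 2.728]
contact_force: [0.2, -0.4, -1.1]
grip_width: 18.0
```

```bash
python3 - <<'E'
from h import *
goal(558.5,-280.1,165,31.3)
E
```

```text
t 25.63 pos [ 559.9 -281.7  230. ] jaw yaw -148.65 xdir [-0.005  0.002 -1.   ] F [ 0.2 -0.4 -1.1] w 18.0 q [-0.59  0.53  1.21 -0.    1.4   2.01]
  shift [0.065  0.0002 0.0018] turn 0.05
```

Tip at about 78 mm and tilt mostly gone. Third push.

Emit:
{"op": "step_arm", "data": {
  "targets": [
    [[0.006,0,0.0015,0],[0.018,0,0.0018,0],[0.034,0,0.0018,0],[0.048,0,0.0018,0],[0.056,0,0.0018,0]]
  ]
}}

```text
time: 26.05
tool_pos: [557.7, -279.3, 171.3]
tcp_rot: [0.537, 1.562, 2.655]
contact_force: [-0.5, -0.5, -1.6]
grip_width: 17.7
```

Emit:
{"op": "step_arm", "data": {
  "targets": [
    [[0.003,0,0,0],[0.006,0,0,0],[0.009,0,0,0],[0.0105,0,0,0],[0.0105,0,0,0]]
  ]
}}

```text
time: 26.47
tool_pos: [557.7, -279.4, 162.7]
tcp_rot: [0.577, 1.563, 2.695]
contact_force: [-2.8, 1.2, 5.8]
grip_width: 17.5
```

Emit:
{"op": "step_arm", "data": {
  "targets": [
    [[0.001,0,0,0],[0.001,0,0,0],[-0.004,0,0,0],[-0.02,0,0,0],[-0.04,0,0,0]]
  ]
}}

```text
time: 26.88
tool_pos: [557.4, -279.0, 201.8]
tcp_rot: [0.531, 1.56, 2.649]
contact_force: [-0.2, -0.4, -1.6]
grip_width: 17.6
```

Emit:
{"op": "step_arm", "data": {
  "targets": [
    [[-0.02,0,0,0],[-0.045,0,0,0],[-0.075,0,0,0],[-0.105,0,0,0],[-0.105,0,0,0]]
  ]
}}

```text
time: 27.3
tool_pos: [560.2, -280.7, 314.2]
tcp_rot: [2.918, 1.569, -1.247]
contact_force: [0.5, -0.4, 0.1]
grip_width: 17.6
```

Emit:
{"op": "step_arm", "data": {
  "targets": [
    [[0,0,0,0],[0,0,0,0],[0,0,0,0],[0,0,0,0],[0,0,0,0]]
  ]
}}

```text
time: 27.72
tool_pos: [559.8, -280.5, 313.0]
tcp_rot: [1.178, 1.569, -2.987]
contact_force: [-0.3, 0.2, -1.5]
grip_width: 17.5
```

```bash
python3 pot.py; python3 - <<'E'
from h import *
goal(515,-30,270,31.3)
E
```

```text
scene 168 zmed 101.6 slope [ 2.0000e-03 -1.1000e-02  1.0146e+02] ((559.2719116210938, -282.62518310546875), (59.55203628540039, 70.84452819824219), 64.51133728027344) holder ((559.87548828125, -280.50592041015625), (104.86468505859375, 120.96964263916016), 63.31340789794922)
top 130 zmed 101.9 slope [0.00000e+00 3.00000e-03 1.01757e+02] ((558.9718017578125, -280.7452087402344), (52.49119567871094, 70.31759643554688), 63.648406982421875) holder ((558.9482421875, -280.8010559082031), (100.41290283203125, 120.7674789428711), 62.67008590698242)
t 27.82 pos [ 560.  -280.6  313.4] jaw yaw -148.64 xdir [-0.001 -0.001 -1.   ] F [ 0.5 -0.6 -0.6] w 17.7 q [-0.59  0.5   1.05 -0.    1.6   2.01]
  shift [ 0.0432 -0.0921  0.2374] turn 0.06
```

Pot still seated and level. Returning to the fork's entry side.

Emit:
{"op": "step_arm", "data": {
  "targets": [
    [[0,-0.007,0.018,0],[0,-0.018,0.045,0],[0,-0.029,0.075,0],[0,-0.041,0.105,0],[0,-0.053,0.136,0]]
  ]
}}

```text
time: 28.23
tool_pos: [533.9, -135.7, 312.8]
tcp_rot: [1.285, 1.569, -2.881]
contact_force: [0.2, 1.0, -1.0]
grip_width: 18.0
```

Emit:
{"op": "step_arm", "data": {
  "targets": [
    [[0,-0.011,0.029,0],[0,-0.021,0.055,0],[0,-0.03,0.079,0],[0,-0.037,0.096,0],[0,-0.0385,0.1,0]]
  ]
}}

```text
time: 28.65
tool_pos: [514.2, -27.6, 312.9]
tcp_rot: [0.599, 1.569, 2.719]
contact_force: [0.2, -0.4, -1.4]
grip_width: 17.5
```

Emit:
{"op": "step_arm", "data": {
  "targets": [
    [[0.01,0,0,0],[0.03,0,0,0],[0.055,0,0,0],[0.075,0,0,0],[0.085,0,0,0]]
  ]
}}

```text
time: 29.07
tool_pos: [512.9, -27.9, 225.2]
tcp_rot: [0.81, 1.565, 2.93]
contact_force: [-0.6, 0.1, -1.4]
grip_width: 17.9
```

Emit:
{"op": "step_arm", "data": {
  "targets": [
    [[0.005,0,0,0],[0.01,0,0,0],[0.014,0,0,0],[0.016,0,0,0],[0.016,0,0,0]]
  ]
}}

```text
time: 29.48
tool_pos: [513.1, -28.0, 209.5]
tcp_rot: [0.821, 1.566, 2.941]
contact_force: [0.1, -0.1, -0.6]
grip_width: 18.2
```

```bash
python3 - <<'E'
from h import *
goal(517,-30,210,31.3); goal(609.6,-3.9,210,31.3)
c=cap('scene'); save(c,'r1.png',(220,120,340,300),3.3)
E
```

```text
t 29.48 pos [513.1 -28.  209.5] jaw yaw -148.54 xdir [-0.005  0.001 -1.   ] F [ 0.1 -0.1 -0.6] w 18.2 q [-0.2   0.34  1.58 -0.    1.23  2.39]
  shift [-0.0005 -0.0023 -0.0038] turn 0.16
t 29.48 pos [513.1 -28.  209.5] jaw yaw -148.54 xdir [-0.005  0.001 -1.   ] F [ 0.1 -0.1 -0.6] w 18.2 q [-0.2   0.34  1.58 -0.    1.23  2.39]
  shift [-0.0009 -0.0949 -0.0298] turn 0.16
```

View pics/r1.png

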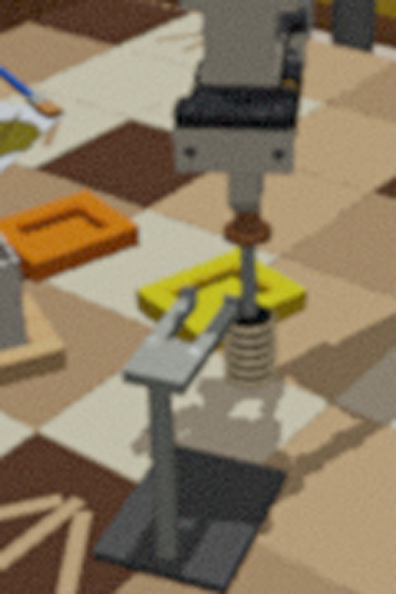

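The crop shows the brush (248,270) in front of the fork's open end, with the collar above the prong tips. I'll line up on the slot axis and slide in.

Emit:
{"op": "step_arm", "data": {
  "targets": [
    [[0,-0.0016,-0.0049,0],[0,-0.006,-0.006,0],[0,-0.018,-0.0094,0],[0,-0.032,-0.0132,0],[0,-0.042,-0.016,0]]
  ]
}}

```text
time: 29.95
tool_pos: [558.8, -19.6, 210.0]
tcp_rot: [0.734, 1.568, 2.854]
contact_force: [0.5, 0.5, -1.0]
grip_width: 17.7
```

```bash
python3 - <<'E'
from h import *
goal(571,-16,210,31.3); goal(608.5,-5,211,31.3)
E
```

```text
t 29.95 pos [558.8 -19.6 210. ] jaw yaw -148.56 xdir [-0.003  0.001 -1.   ] F [ 0.5  0.5 -1. ] w 17.7 q [-0.17  0.42  1.45  0.    1.27  2.42]
  shift [ 0.     -0.0122 -0.0033] turn 0.14
t 29.95 pos [558.8 -19.6 210. ] jaw yaw -148.56 xdir [-0.003  0.001 -1.   ] F [ 0.5  0.5 -1. ] w 17.7 q [-0.17  0.42  1.45  0.    1.27  2.42]
  shift [-0.0011 -0.05   -0.0135] turn 0.14
```

Emit:
{"op": "step_arm", "data": {
  "targets": [
    [[0,-0.008,-0.0022,0],[0,-0.022,-0.006,0],[0,-0.036,-0.0098,0],[-0.001,-0.047,-0.0128,0],[-0.001,-0.05,-0.0135,0]]
  ]
}}

```text
time: 30.37
tool_pos: [610.3, -4.6, 210.9]
tcp_rot: [0.488, 1.569, 2.608]
contact_force: [-0.3, 0.2, -1.4]
grip_width: 17.9
```

Emit:
{"op": "step_arm", "data": {
  "targets": [
    [[0.002,0,0,0],[0.006,0,0,0],[0.01,0,0,0],[0.014,0,0,0],[0.015,0,0,0]]
  ]
}}

```text
time: 30.78
tool_pos: [609.5, -4.7, 195.0]
tcp_rot: [0.69, 1.567, 2.809]
contact_force: [0.2, 0.9, -0.6]
grip_width: 17.9
```

```bash
python3 - <<'E'
from h import *
goal(608.5,-5,192,31.3)
E
```

```text
t 30.78 pos [609.5  -4.7 195. ] jaw yaw -148.55 xdir [-0.003  0.001 -1.   ] F [ 0.2  0.9 -0.6] w 17.9 q [-0.13  0.52  1.32  0.    1.3   2.46]
  shift [0.003  0.001  0.0003] turn 0.15
```

Lower the last 3 mm to contact.

Emit:
{"op": "step_arm", "data": {
  "targets": [
    [[0.001,0.0008,0.0003,0],[0.002,0.0008,0.0003,0],[0.003,0.0008,0.0003,0],[0.0032,0.0008,0.0003,0],[0.0032,0.0008,0.0003,0]]
  ]
}}

```text
time: 31.2
tool_pos: [608.7, -4.9, 191.9]
tcp_rot: [0.688, 1.568, 2.808]
contact_force: [-0.3, -1.1, -2.0]
grip_width: 17.9
```

Emit:
{"op": "step_arm", "data": {
  "targets": [
    [[0.0002,0,0,0],[0.0004,0,0,0],[0.0004,0,0,0],[0.0004,0,0,0],[0.0004,0,0,0]]
  ]
}}

```text
time: 31.62
tool_pos: [608.8, -4.9, 191.7]
tcp_rot: [0.652, 1.568, 2.772]
contact_force: [-0.5, -0.0, 1.2]
grip_width: 17.9
```

Collar rests on the fork (force turned positive). Release gently, wait, then retreat straight up.

Emit:
{"op": "step_arm", "data": {
  "targets": [
    [[0,0,0,0],[0,0,0,0],[0,0,0,0],[0,0,0,0],[0,0,0,0]]
  ],
  "jaw": 0.6
}}

```text
time: 32.03
tool_pos: [608.8, -4.9, 191.7]
tcp_rot: [0.66, 1.568, 2.779]
contact_force: [-0.2, 0.1, -0.5]
grip_width: 36.4
```

Emit:
{"op": "step_arm", "data": {
  "targets": [
    [[0,0,0,0],[0,0,0,0],[0,0,0,0],[0,0,0,0],[0,0,0,0]]
  ]
}}

```text
time: 32.45
tool_pos: [608.8, -4.9, 191.7]
tcp_rot: [0.666, 1.568, 2.786]
contact_force: [-0.5, 0.5, 0.2]
grip_width: 36.7
```

Emit:
{"op": "step_arm", "data": {
  "targets": [
    [[-0.004,0,0,0],[-0.015,0,0,0],[-0.03,0,0,0],[-0.05,0,0,0],[-0.075,0,0,0]]
  ]
}}

```text
time: 32.87
tool_pos: [608.3, -4.9, 266.6]
tcp_rot: [0.762, 1.565, 2.881]
contact_force: [0.6, -0.1, 0.4]
grip_width: 36.9
```

Emit:
{"op": "step_arm", "data": {
  "targets": [
    [[-0.025,0,0,0],[-0.05,0,0,0],[-0.07,0,0,0],[-0.08,0,0,0],[-0.08,0,0,0]]
  ]
}}

```text
time: 33.28
tool_pos: [609.5, -5.1, 349.9]
tcp_rot: [-1.269, 1.57, 0.851]
contact_force: [0.3, -0.3, 0.4]
grip_width: 36.6
```

Emit:
{"op": "step_arm", "data": {
  "targets": [
    [[0,0.02,0,0],[0,0.05,0,0],[0,0.085,0,0],[0,0.12,0,0],[0,0.14,0,0]]
  ]
}}

```text
time: 33.7
tool_pos: [487.3, -79.1, 349.1]
tcp_rot: [0.759, 1.569, 2.878]
contact_force: [1.5, 0.1, 0.7]
grip_width: 36.7
```

```bash
python3 - <<'E'
from h import *
from br import handle
import pot
handle(); handle(((241,250),))
goal(600,0,300,31)
c=cap('top'); w=cloud(c)
for nm,zl,zh,(x0,y0,x1,y1) in(('tin',80,120,(195,120,235,162)),('beaker',70,100,(310,120,350,165)),('stamp',8,50,(210,265,245,300))):
    s=w[y0:y1,x0:x1].reshape(-1,3); s=s[(s[:,2]>zl)&(s[:,2]<zh)]; print(nm,cv2.minAreaRect(s[:,:2].astype(np.float32)))
c=cap('scene'); save(c,'f1.png',(140,100,420,380),2.1)
E
```

```text
scene 166 zmed 102.0 slope [5.00000e-03 3.00000e-03 1.01665e+02] ((560.0259399414062, -281.14776611328125), (56.78300476074219, 70.00700378417969), 63.5923957824707) holder ((559.7246704101562, -280.6949462890625), (102.52627563476562, 121.09845733642578), 63.17013931274414)
top 112 zmed 102.8 slope [8.00000e-03 4.00000e-03 1.02356e+02] ((567.22265625, -285.1239318847656), (52.80104064941406, 52.386905670166016), 63.71408462524414) holder ((581.5386352539062, -292.3435974121094), (101.43456268310547, 70.23735046386719), 63.51310348510742)
scene 200 45 [616.5  -0.8] [ 5.9 17.2] 29.0
scene 212 46 [615.6  -1.1] [ 5.  17.1] 34.3
scene 225 50 [6.151e+02 2.000e-01] [ 9.2 18. ] 52.5
scene 241 53 [609.8  -5. ] [17.5 17.4] 34.1
top 212 9 [600.6  -7.9] [ 4.5 16.7] 12.3
top 241 84 [608.5  -4.9] [17.8 17.5] 32.0
scene 241 52 [610.9  -4.5] [16.2 17.5] 28.1
top 241 80 [608.7  -4.9] [17.8 17.6] 32.3
t 34.0 pos [490.7 -77.8 349.3] jaw yaw -148.52 xdir [ 0.     0.001 -1.   ] F [-0.1  0.4 -0.6] w 36.8 q [-0.31  0.22  1.36  0.    1.56  2.28]
  shift [ 0.0494 -0.1338  0.0092] turn 0.48
tin ((759.2544555664062, 141.3619842529297), (61.31662368774414, 61.8725700378418), 83.53219604492188)
beaker ((760.0054321289062, -137.69912719726562), (70.64761352539062, 69.15774536132812), 25.030420303344727)
stamp ((414.8908996582031, 120.23719787597656), (45.271060943603516, 60.00080490112305), 76.8819351196289)
```

View pics/f1.png

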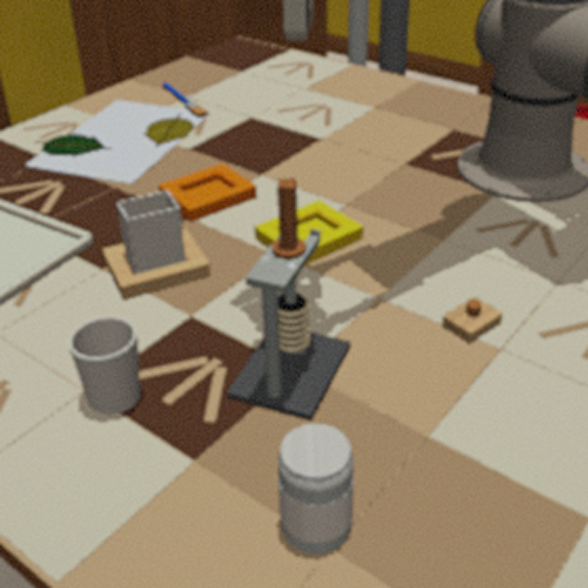

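The final crop shows the brush hanging upright in the fork (290,230), the pot seated in the pale block (152,230), and the tin, beaker and stamp where they were. The arm is clear, so I'll hand in.

```bash
python3 -c "
from plant import bot
print(bot.close_job())"
```

```text
the job is handed in; nothing more can be done
None
```

I finished the job and handed it in at about 34 s of the allowed 72 s; no verdict was reported.

- **Pot:** I lowered it into the pale wood block to contact at the predicted height with about 5 N, then released it. In the last check its rim was level at about 102 mm (103 mm nominal) and its centre was within about 1 mm of the block's, seen from the scene camera. The arm was partly blocking the top camera, so its centre readings in that check weren't usable; after the third push, with a clear view, it put the pot within about 1 mm of the block's centre.
- **Scrubbing:** I pushed the brush to the bottom three times, and contact was felt at about 163 mm tool height each time, with at most 17 N measured. Between pushes the tip rose to about 74 mm and 78 mm; half the pot's depth is at 57 mm.
- **Brush:** It hangs by its collar in the fork again, still between repeat looks. The top of its handle was about 2 mm from where it started, still inside the slot's play.
- **Bystanders:** The tin, beaker and stamp were each within 0.5 mm of their first measured positions.
- **Disagreements:** The two cameras differed by 1–2 mm on the handle's position, which is within the calibration. The tool also picked up as much as 1.3° of tilt along the way. I removed it before gripping the brush, but up to about 1° came back during the pushes. The measured forces gave no sign of the brush rubbing the pot's walls.

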